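# Make up a balance kit and a microscope kit for the next lab class

## Robot

A 7-joint arm with a two-finger parallel gripper is mounted at the origin on the work surface. World frame = base frame: x ahead of the robot, y to its left, z up, the work surface at z = 0. Lengths are in m, angles in degrees, forces in N, time in s.
With the tool pointing down it reaches from about 0.4 to 0.9 m from the base axis. Payload 5.5 kg.
Tool frame: the origin (TCP) lies between the finger pads; the fingertips stand 11 mm ahead of it and the grasp point (between the pads) lies 8 mm behind it; z points along the fingers, y is the direction in which the jaws open and shut (so a half turn about z gives the same grasp; the last joint's range is limited). The gripper opens to 85 mm and grips with 20 to 120 N. Pads are 22 mm wide; open, the fingers measure 114 mm over their backs; the gripper's body (76 mm by 85 mm) begins 54 mm behind the grasp point. The pads swing forward as they close: fully open they stand 13 mm farther back than shut.
Start: joints at [90.08, 28.699, -24.465, 88.831, 12.651, 65.22, -12.049], TCP at [0.168, -0.628, 0.242] pointing down, gripper open.
Joint ranges: [-164.97, 164.97], [-17.58, 116.51], [-87.97, 89.64], [11.32, 138.91], [-80.73, 260.73], [10.89, 115.49], [-147.41, 147.41]. Speed limits (degrees/s): [147.25, 147.25, 180, 180, 180, 180, 180].

## Interface

Orientations are given as a 3x3 rotation matrix whose columns are the frame's x, y, z axes.
In Python, from workcell import arm, snapshot, spot_in, silhouettes, pinpoint gives the robot as it stands. The module is installed in compiled form; this text tells all that it offers.
- The arm moves only by the tool move_arm, never from a script. Its argument "deltas" is a list that holds one entry, the list of rows, each a list of 5 numbers: the gripper command: -1 is shut, 1 is fully open, values between are in proportion, then the shift along the tool's x, y, z in m, then the turn about the tool's z in degrees. A call has 1 to 20 rows; each row is the pose to reach, as a shift and turn from the pose measured when the call began, along the tool's axes at that moment; what a row does not reach only later rows make up. A row lasts 1/12 s, in which the tool goes at most 41.7 mm and 7.16 degrees, less where a joint would pass 70% of its speed; a pose out of reach is approached as far as the arm can. A call with a gripper value outside its range is refused whole. The fingers move at their own pace and stop on an object; "newtons" is the grip in N (left out, the last holds). Time passes only in rows, so rows that repeat a pose let the fingers close. It gives the time, the measured TCP pose, the force and the opening at its end, in the units of the state.
- arm.observe(): the state, without advancing time (a new reading comes with each control period).
- snapshot(name): name is "side" or "top"; returns a dict with "pixels" (480x640x3 uint8, red, green, blue), "fx", "fy", "cx", "cy" (pixels), "xyz" and "rotation" of the camera in the world. Camera axes: x right, y down, z forward; pixel columns grow to the right and rows downward; lengths in m; the calibration is good to about 2 mm. A picture is of the moment at which its call begins. There is no depth.
- arm.job_done(): hands the job in, once; it reports no verdict.
Trained networks look in a picture, given as the dict that the camera call returned (one of the last four; its "shot" number tells which), for a name from the list of things; names that differ only in an ending like _2 or _b are one class to them, and where a whole thing is asked for, a point or a joint stands for the part that bears it (a point fixed in the world has none). Each returns a list of dicts, best first, with "score" (0 to 1); they miss things now and then, are a little off and sometimes report something else, mostly with a low value. They report only what shows in the picture. A call takes as long as a camera call. They do not tell look-alikes from the thing itself.
- spot_in(picture, label): "extent" ([left, top, width, height] in pixels, round what is visible of it).
- silhouettes(picture, label): "mask" (480x640 bool, what is visible of it) and "extent" ([left, top, width, height] in pixels, round what is visible of it).
- pinpoint(picture, label): "xy" ([column, row] in pixels: a listed point, or the origin of a listed thing).
The state is a dict: "t": time; "joint_pos": joint angles; "dq": joint speeds; "effort": joint torques, N m; "position": TCP position; "eef_rot": TCP orientation; "ft_force": force on the tool from outside, world axes, zero at the start; "torque": the same for the moment, N m; "opening": opening from 0.0 (shut) to 1.0 (fully open).
Only numpy, scipy, OpenCV 4.12 (cv2) and the standard library are available. Lean on these libraries where they do the work, as an engineer would, in place of code of your own. Each camera call takes 0.05 s, during which the arm holds its last target. There are 200 camera calls.

## Task

Make up two student kits from the stock standing in the middle of the bench. Balance kit: swing up the top tray of the grey case, stand the larger steel weight and the lidded white jar upright in the compartment underneath, one in each bay, then swing the tray fully down again. Microscope kit: stand the microscope objective and the amber dropper bottle upright in the open steel tray, one in each half; leave the smaller steel weight standing where it is.

Things in the scene. Friction and masses are not known exactly. Their poses are not given: they have to be found in the camera images.
- big_weight_center (a point): The larger steel weight, a knobbed cylinder standing upright: diameter 34 mm up to 31 mm, then a neck and a knob of diameter 21 mm, 45 mm tall in all, about 0.24 kg. The point is its centre, 22.5 mm above its underside; z up.
- small_weight_center (a point): The smaller steel weight, same shape: diameter 22 mm, 32 mm tall, 0.065 kg. To be left where it stands. The point is its centre, 16 mm above its underside; z up.
- jar_center (a point): White plastic sample jar with a slightly wider screw lid: body diameter 39 mm, lid diameter 42 mm, 44 mm tall, about 0.06 kg. The point is its centre, 22 mm above its underside; z up.
- objective_center (a point): Microscope objective standing on its wide end: black barrel of diameter 30 mm up to 32 mm, above it a steel nose tapering from 27 mm to 12 mm, 52 mm tall in all, 0.12 kg. The point is its centre, 26 mm above its underside; z up.
- dropper_center (a point): Amber glass dropper bottle: diameter 29 mm up to 44 mm, then a black collar and a narrow rubber top, 74 mm tall in all, about 0.05 kg. The point is its centre, 37 mm above its underside; z up.
- case_in (a point): Centre of the compartment floor of the fixed grey case, 5 mm above the bench, hidden under the top tray at first. Case 130 mm along its x, 180 along y, rim 55 above the bench, walls 5. A divider along x (4 wide, top 18 above this point) makes two bays, centred at y = +44 and -44 mm, each 120 along x by 83 along y. z up; x points from the robot's side to the side the tray swings to.
- kit_tray_in (a point): Centre of the floor of the open steel tray, 3 mm above the bench, fixed: 120 mm along its x, 180 mm along its y, 22 mm high, walls 3 mm. A divider along x at y = 0 (3 mm wide, its top 14 mm above this point) makes two equal halves, centred at y = +44 mm and -44 mm from this point. z up.
- case_arm (a joint): Angle q of the arms carrying the case's top tray, rad: 0 = down, 2.36 = fully up and over. Stays where left; a few N at the handle move it. The tray stays level and unturned, each point on an arc of radius 85 mm: displaced from q = 0 by 85 mm*(cos 0.26 - cos(0.26+q)) along the case's x and 85 mm*(sin(0.26+q) - sin 0.26) up; at the end 156 mm along x and 21 mm up.
- case_handle (a point): Centre of the black bar handle in the middle of the white top tray. Bar 12 mm thick along the case's x, 70 mm long along its y, 12 mm high, on two posts; its top is 6 mm above this point, the tray's floor 38 mm below it, the underside 41 mm below it (56 mm above the bench when down). Tray 130 x 180 mm, walls 20 mm high. Axes as the case's.
There are look-alikes about, which are no part of the job. What is shaped like the part that bears case_in but pink or purple is not meant.

How it is judged:
By the outcome, as a careful person would: the job done as asked, in the order asked, and still so for the second after the job is handed in, with the robot touching nothing.
It also fails if it takes over 131 s, if anything falls off the work surface, if the arm or the gripper's body presses on something with over 40 N, if the wrist force passes 120 N, or if a joint passes its speed limit or range.

## Working session

There is one attempt and no reset: what is moved stays moved. The work goes in short steps, Python scripts to look and compute and a tool call to move; the robot and the scene stay as the last step left them, time stands still between calls to the robot, and variables do not carry over. Pictures are saved under pics/ and viewed, about 12 in all and at most 16, crops included, and the job is handed in when it is done.

Besides the shell and the picture viewer there is one more tool, called after ">>>" by a JSON object that holds its "fn" and its "kwargs". move_arm: Moves the arm, as the interface text tells. Its arguments: {"type":"object","properties":{"deltas":{"type":"array","items":{"type":"array","items":{"type":"array","items":{"type":"number"}}}},"newtons":{"type":"number"}},"required":["deltas"]}

```bash
mkdir -p pics
cat > h.py <<'E'
import numpy as np, cv2
from workcell import arm, snapshot, spot_in, silhouettes, pinpoint
def save(p,n,crop=None,s=1):
    im=p["pixels"][:,:,::-1]
    if crop: x,y,w,h=crop; im=im[y:y+h,x:x+w]
    cv2.imwrite("pics/"+n+".png",cv2.resize(im,None,fx=s,fy=s,interpolation=cv2.INTER_CUBIC))
def ray(p,uv):
    d=np.array([(uv[0]-p["cx"])/p["fx"],(uv[1]-p["cy"])/p["fy"],1.]); R=np.array(p["rotation"]); return np.array(p["xyz"]),R@d
def atz(p,uv,z):
    o,d=ray(p,uv); return o+d*(z-o[2])/d[2]
def proj(p,X):
    c=np.array(p["rotation"]).T@(np.array(X)-np.array(p["xyz"])); return np.array([p["fx"]*c[0]/c[2]+p["cx"],p["fy"]*c[1]/c[2]+p["cy"]])
E
python3 - <<'E'
from h import *
for n in("top","side"):
    p=snapshot(n); save(p,n+"0"); print(n,np.round(p["xyz"],3),np.round(p["rotation"],3).tolist(),p["fx"])
    for l,z in [("big_weight_center",.0225),("small_weight_center",.016),("jar_center",.022),("objective_center",.026),("dropper_center",.037),("case_in",.005),("kit_tray_in",.003),("case_handle",.097)]:
        print(l,[(round(r["score"],2),np.round(r["xy"]).tolist(),np.round(atz(p,r["xy"],z)[:2],3).tolist()) for r in pinpoint(p,l)[:4]])
s=arm.observe();print(s["position"],s["eef_rot"],s["t"],s["opening"])
E
```

```text
top [ 0.218 -0.151  1.484] [[0.008, -0.994, 0.113], [-1.0, -0.008, 0.001], [0.0, -0.113, -0.994]] 536.526740904748
big_weight_center [(0.7, [364.0, 219.0], [0.458, -0.27]), (0.63, [244.0, 210.0], [0.479, 0.063]), (0.59, [295.0, 177.0], [0.574, -0.079])]
small_weight_center [(0.57, [285.0, 215.0], [0.469, -0.051])]
jar_center [(0.74, [242.0, 179.0], [0.567, 0.069])]
objective_center []
dropper_center [(0.55, [241.0, 212.0], [0.473, 0.069])]
case_in [(0.57, [173.0, 221.0], [0.45, 0.263]), (0.27, [241.0, 181.0], [0.566, 0.076])]
kit_tray_in [(0.85, [173.0, 220.0], [0.452, 0.261])]
case_handle [(0.8, [369.0, 314.0], [0.198, -0.275]), (0.61, [360.0, 220.0], [0.442, -0.252]), (0.61, [481.0, 236.0], [0.402, -0.568])]
side [0.083 0.639 1.002] [[-0.945, -0.234, 0.23], [-0.328, 0.7, -0.635], [-0.013, -0.675, -0.738]] 622.141177761554
big_weight_center [(0.63, [224.0, 258.0], [0.572, -0.081])]
small_weight_center [(0.5, [267.0, 283.0], [0.464, -0.055])]
jar_center [(0.75, [189.0, 320.0], [0.569, 0.079])]
objective_center [(0.85, [209.0, 291.0], [0.562, 0.008])]
dropper_center [(0.71, [240.0, 320.0], [0.471, 0.058])]
case_in []
kit_tray_in [(0.81, [204.0, 427.0], [0.449, 0.259]), (0.46, [190.0, 317.0], [0.579, 0.062])]
case_handle [(0.9, [371.0, 110.0], [0.401, -0.569]), (0.78, [424.0, 210.0], [0.202, -0.278]), (0.61, [312.0, 190.0], [0.441, -0.259])]
[ 0.16830049 -0.62782818  0.24233732] [[ 9.65903773e-01  2.58901333e-01  3.27761946e-05]
 [ 2.58901334e-01 -9.65903772e-01 -4.50121525e-05]
 [ 2.00049438e-05  5.19632085e-05 -9.99999998e-01]] 0.9 1.002917472482721
```

View pics/top0.png

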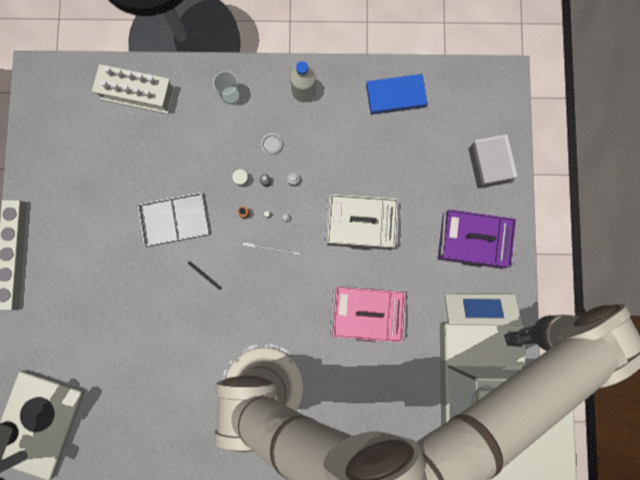

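View pics/side0.png

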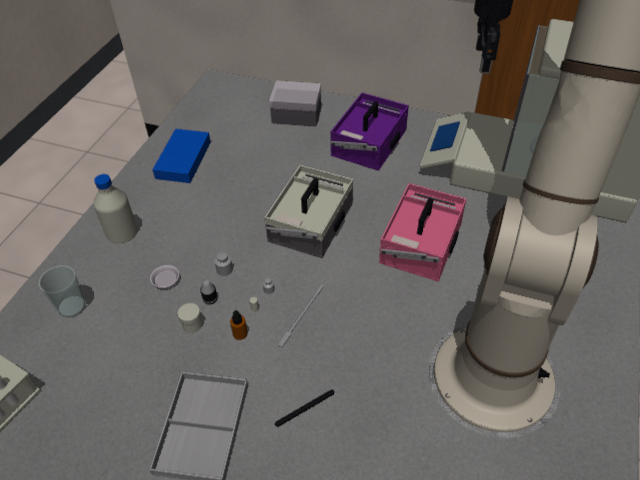

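Run:
```python
from h import *
t=snapshot("top"); s=snapshot("side")
a=t["pixels"][120:260,130:410,::-1]; b=s["pixels"][160:350,140:370,::-1]
A=cv2.resize(a,None,fx=2.8,fy=2.8,interpolation=3)
cv2.imwrite("pics/crop1.png",A); cv2.imwrite("pics/crop2.png",cv2.resize(b,None,fx=3.1,fy=3.1,interpolation=3))
for p,n in((t,"t"),(s,"s")):
  for l,z in(("case_handle",.103),("kit_tray_in",.025)):
    for r in silhouettes(p,l)[:4]:
      c=cv2.boxPoints(cv2.minAreaRect(np.argwhere(r["mask"])[:,::-1].astype(np.float32)))
      print(n,l,round(r["score"],2),r["extent"],[np.round(atz(p,q,z)[:2],3).tolist() for q in c])
  # dark handle bar
  g=p["pixels"].max(2); x0,y0,x1,y1=((345,205,385,232) if n=="t" else (298,174,324,216))
  m=(g[y0:y1,x0:x1]<60).astype(np.uint8); k,lab,st,ce=cv2.connectedComponentsWithStats(m)
  i=1+np.argmax(st[1:,4]); pts=np.argwhere(lab==i)[:,::-1].astype(np.float32)+[x0,y0]
  c=cv2.boxPoints(cv2.minAreaRect(pts.astype(np.float32))); print("bar",st[i],[np.round(atz(p,q,.103)[:2],3).tolist() for q in c])
  for l,z in [("big_weight_center",.0225),("jar_center",.022),("objective_center",.026),("dropper_center",.037)]:
    print(n,l,[(round(r["score"],2),np.round(r["extent"]).tolist()) for r in spot_in(p,l)[:3]],[(round(r["score"],2),np.round(atz(p,r["xy"],z)[:2],3).tolist()) for r in pinpoint(p,l)[:2]])
```

```text
t case_handle 0.68 [329.1, 193.4, 69.4, 53.6] [[0.38, -0.166], [0.51, -0.174], [0.499, -0.351], [0.37, -0.341]]
t case_handle 0.57 [444.8, 210.3, 70.5, 55.3] [[0.343, -0.459], [0.474, -0.479], [0.451, -0.662], [0.321, -0.641]]
t case_handle 0.56 [329.7, 285.4, 75.6, 59.8] [[0.14, -0.18], [0.27, -0.189], [0.257, -0.37], [0.128, -0.359]]
t kit_tray_in 0.56 [135.3, 193.9, 72.5, 53.2] [[0.492, 0.359], [0.53, 0.18], [0.409, 0.153], [0.372, 0.33]]
bar [28 16  2  2  3] [[0.438, -0.285], [0.44, -0.287], [0.437, -0.289], [0.436, -0.288]]
t big_weight_center [(0.64, [287.0, 171.0, 13.0, 16.0])] [(0.56, [0.569, -0.078])]
t jar_center [] [(0.56, [0.57, 0.073])]
t objective_center [] [(0.6, [0.566, 0.008])]
t dropper_center [(0.66, [237.0, 207.0, 13.0, 13.0])] [(0.4, [0.474, 0.066])]
s case_handle 0.85 [329.0, 94.9, 80.2, 57.4] [[0.463, -0.432], [0.494, -0.641], [0.319, -0.612], [0.304, -0.413]]
s case_handle 0.82 [380.1, 184.2, 86.7, 79.5] [[0.264, -0.152], [0.266, -0.36], [0.126, -0.33], [0.137, -0.133]]
s case_handle 0.75 [266.2, 165.7, 85.2, 74.8] [[0.504, -0.137], [0.506, -0.37], [0.361, -0.312], [0.374, -0.095]]
s case_handle 0.71 [199.9, 282.3, 19.5, 23.0] [[0.552, 0.047], [0.53, 0.03], [0.497, 0.073], [0.519, 0.089]]
s kit_tray_in 0.94 [151.6, 372.4, 97.7, 107.3] [[0.492, 0.367], [0.55, 0.171], [0.407, 0.161], [0.367, 0.354]]
bar [  3   2  18  38 266] [[0.446, -0.188], [0.46, -0.297], [0.428, -0.292], [0.416, -0.184]]
s big_weight_center [(0.89, [212.0, 250.0, 21.0, 24.0])] [(0.82, [0.575, -0.077])]
s jar_center [(0.65, [179.0, 302.0, 21.0, 32.0]), (0.38, [265.0, 167.0, 91.0, 74.0])] [(0.67, [0.562, 0.079])]
s objective_center [(0.83, [200.0, 282.0, 19.0, 25.0])] [(0.79, [0.562, 0.01])]
s dropper_center [(0.61, [230.0, 308.0, 20.0, 31.0]), (0.51, [178.0, 304.0, 24.0, 29.0])] [(0.62, [0.47, 0.061])]
```

View pics/crop1.png

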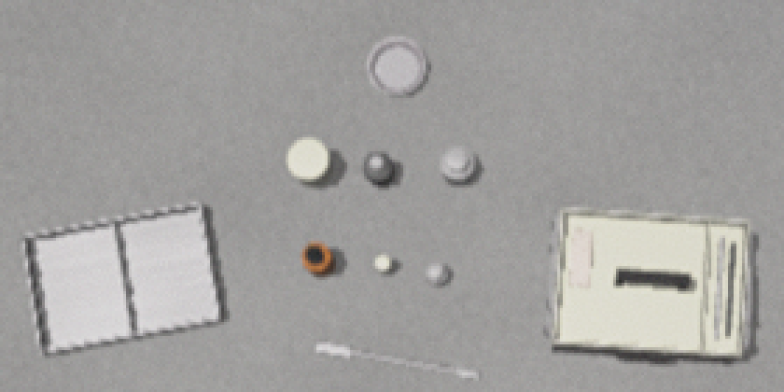

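View pics/crop2.png

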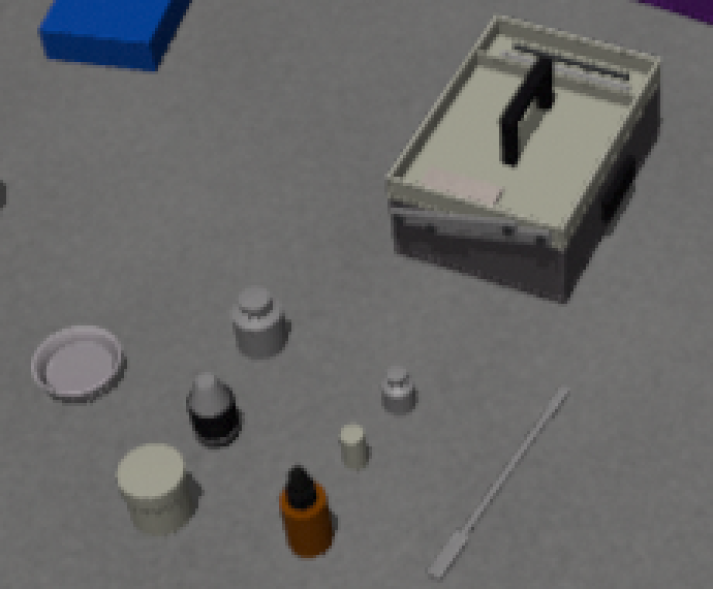

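```bash
cat >> h.py <<'E'
def d(*targets):
    """targets: (x,y,z[,world yaw of tool y mod 180]) -> move rows in tool axes"""
    s=arm.observe(); R=np.array(s["eef_rot"]); p=np.array(s["position"])
    print("t",round(s["t"],2),"pos",np.round(p,4),"F",np.round(s["ft_force"],1),"open",round(s["opening"],3),"q7",round(s["joint_pos"][6]), "q1",round(s["joint_pos"][0]))
    cur=np.degrees(np.arctan2(R[1,1],R[0,1]))
    for T in targets:
        v=R.T@(np.array(T[:3])-p); a=0
        if len(T)>3: a=-((T[3]-cur+90)%180-90)
        print(np.round(v,4).tolist(),round(a,1))
E
python3 -c "
from h import *
d((.442,-.258,.2,-4),(.442,-.258,.089,-4))"
```

```text
t 2.0 pos [ 0.1682 -0.6278  0.2423] F [-0.5 -0.4 -0.3] open 0.999 q7 -12 q1 90
[0.3601, -0.2864, 0.0423] -71.0
[0.3601, -0.2864, 0.1533] -71.0
```

>>> {"fn": "move_arm", "kwargs": {"deltas": [[[0.2,0.36,-0.286,0.04,-71],[0.2,0.36,-0.286,0.04,-71],[0.2,0.36,-0.286,0.04,-71],[0.2,0.36,-0.286,0.04,-71],[0.2,0.36,-0.286,0.04,-71],[0.2,0.36,-0.286,0.04,-71],[0.2,0.36,-0.286,0.04,-71],[0.2,0.36,-0.286,0.04,-71],[0.2,0.36,-0.286,0.04,-71],[0.2,0.36,-0.286,0.04,-71],[0.2,0.36,-0.286,0.04,-71],[0.2,0.36,-0.286,0.04,-71],[0.2,0.36,-0.286,0.04,-71],[0.2,0.36,-0.286,0.04,-71],[0.2,0.36,-0.286,0.04,-71],[0.2,0.36,-0.286,0.04,-71]]]}}

```text
t: 3.33
position: [0.4409, -0.2603, 0.2022]
eef_rot: [[0.073, 0.997, -0.001], [0.997, -0.073, -0.001], [-0.001, -0.001, -1.0]]
ft_force: [-0.3, 0.4, 0.8]
opening: 0.605
```

```bash
python3 -c "
from h import *
p=snapshot('side');save(p,'s1',(200,40,260,200),3)
d((.442,-.258,.2,-4),(.442,-.258,.089,-4))"
```

```text
t 3.38 pos [ 0.441  -0.2602  0.2023] F [-0.7  0.1  0.6] open 0.604 q7 6 q1 67
[0.0023, 0.0009, 0.0023] -0.2
[0.0023, 0.0009, 0.1133] -0.2
```

View pics/s1.png

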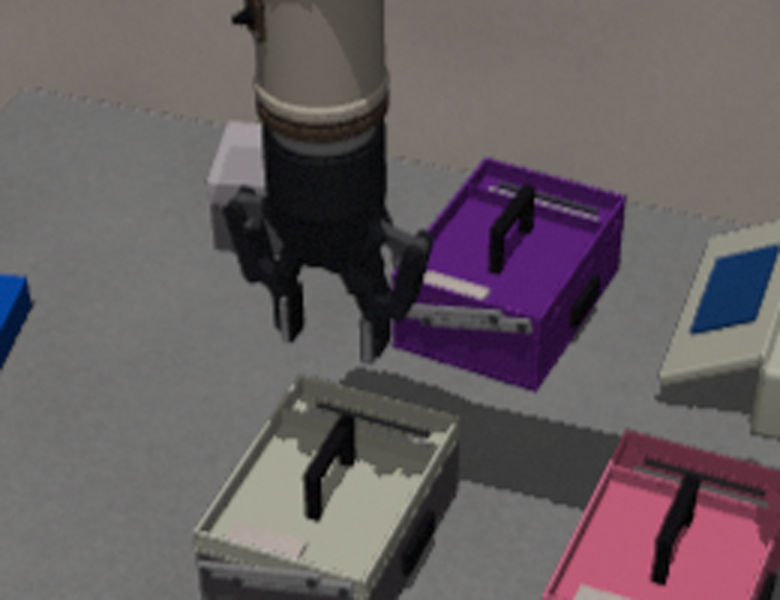

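The gripper hangs over the grey/white case, jaws open across the bar (bar at crop ~(330,465)). I'm going down to grip it.

>>> {"fn": "move_arm", "kwargs": {"deltas": [[[0.2,0.002,0.001,0.04,0],[0.2,0.002,0.001,0.08,0],[0.2,0.002,0.001,0.113,0],[0.2,0.002,0.001,0.113,0],[0.2,0.002,0.001,0.113,0],[-1,0.002,0.001,0.113,0],[-1,0.002,0.001,0.113,0],[-1,0.002,0.001,0.113,0],[-1,0.002,0.001,0.113,0],[-1,0.002,0.001,0.113,0],[-1,0.002,0.001,0.113,0],[-1,0.002,0.001,0.113,0]]], "newtons": 30}}

```text
t: 4.38
position: [0.4467, -0.2597, 0.0921]
eef_rot: [[0.072, 0.997, 0.009], [0.997, -0.072, -0.004], [-0.004, 0.009, -1.0]]
ft_force: [6.7, -0.6, -1.6]
opening: 0.126
```

```bash
python3 -c "
from h import *
d()
R=np.array(arm.observe()['eef_rot']);c=np.radians(-4);ex=np.array([np.cos(c),np.sin(c),0])
for q in np.linspace(0.15,2.36,16):
    v=R.T@(ex*.085*(np.cos(.26)-np.cos(.26+q))+np.array([0,0,.085*(np.sin(.26+q)-np.sin(.26))])); print(np.round(v,3).tolist())
"
```

```text
t 4.38 pos [ 0.4467 -0.2597  0.0921] F [ 6.7 -0.6 -1.6] open 0.126 q7 -2 q1 61
[-0.0, 0.004, -0.012]
[-0.0, 0.01, -0.023]
[-0.0, 0.018, -0.033]
[-0.0, 0.027, -0.042]
[-0.0, 0.037, -0.049]
[-0.0, 0.048, -0.055]
[-0.0, 0.059, -0.059]
[-0.0, 0.072, -0.062]
[-0.0, 0.084, -0.062]
[-0.0, 0.097, -0.061]
[0.0, 0.109, -0.058]
[0.0, 0.12, -0.053]
[0.0, 0.131, -0.047]
[0.0, 0.141, -0.039]
[0.0, 0.149, -0.029]
[0.0, 0.156, -0.019]
```

>>> {"fn": "move_arm", "kwargs": {"deltas": [[[-1,0,0.004,-0.012,0],[-1,0,0.01,-0.023,0],[-1,0,0.018,-0.033,0],[-1,0,0.027,-0.042,0],[-1,0,0.037,-0.049,0],[-1,0,0.048,-0.055,0],[-1,0,0.059,-0.059,0],[-1,0,0.072,-0.062,0],[-1,0,0.084,-0.062,0],[-1,0,0.097,-0.061,0],[-1,0,0.109,-0.058,0],[-1,0,0.12,-0.053,0],[-1,0,0.131,-0.047,0],[-1,0,0.141,-0.039,0],[-1,0,0.149,-0.029,0],[-1,0,0.156,-0.02,0],[-1,0,0.157,-0.02,0],[-1,0,0.157,-0.02,0],[-1,0,0.157,-0.02,0]]]}}

```text
t: 5.97
position: [0.6024, -0.2694, 0.1124]
eef_rot: [[0.071, 0.997, 0.006], [0.997, -0.071, -0.002], [-0.002, 0.006, -1.0]]
ft_force: [-3.1, 5.6, -4.5]
opening: 0.135
```

```bash
python3 -c "
from h import *
d()"
```

```text
t 5.97 pos [ 0.6024 -0.2694  0.1124] F [-3.1  5.6 -4.5] open 0.135 q7 -5 q1 49
```

>>> {"fn": "move_arm", "kwargs": {"deltas": [[[-0.2,0,0,0,0],[-0.2,0,0,0,0],[-0.2,0,0,0,0],[-0.2,0,0,-0.03,0],[-0.2,0,0,-0.07,0],[-0.2,0,0,-0.1,0],[0.3,0,0,-0.1,0],[0.3,0,0,-0.1,0]]]}}

```text
t: 6.63
position: [0.6039, -0.2705, 0.2158]
eef_rot: [[0.072, 0.997, 0.012], [0.997, -0.072, -0.006], [-0.005, 0.013, -1.0]]
ft_force: [0.5, 0.3, 0.2]
opening: 0.648
```

```bash
python3 -c "
from h import *
p=snapshot('side');save(p,'s2',(150,100,260,200),3)
t=snapshot('top')
for P,n in((p,'s'),(t,'t')):
  for l,z in [('big_weight_center',.0225),('jar_center',.022),('case_in',.005),('case_handle',.118)]:
    print(n,l,[(round(r['score'],2),np.round(r['xy']).tolist(),np.round(atz(P,r['xy'],z)[:2],3).tolist()) for r in pinpoint(P,l)[:3]])
d((.572,-.078,.17,0),(.572,-.078,.016,0))"
```

```text
s big_weight_center [(0.91, [221.0, 261.0], [0.575, -0.073]), (0.55, [204.0, 427.0], [0.443, 0.268])]
s jar_center [(0.73, [190.0, 318.0], [0.568, 0.076])]
s case_in [(0.76, [309.0, 216.0], [0.454, -0.269])]
s case_handle [(0.97, [369.0, 110.0], [0.398, -0.54]), (0.94, [244.0, 166.0], [0.598, -0.263]), (0.69, [428.0, 211.0], [0.19, -0.254])]
t big_weight_center [(0.64, [294.0, 178.0], [0.572, -0.076])]
t jar_center [(0.61, [240.0, 176.0], [0.576, 0.076])]
t case_in [(0.86, [359.0, 227.0], [0.437, -0.258])]
t case_handle [(0.9, [365.0, 160.0], [0.598, -0.265]), (0.68, [484.0, 235.0], [0.402, -0.569])]
t 7.13 pos [ 0.6016 -0.269   0.2117] F [ 0.  -0.4 -0.3] open 0.648 q7 -2 q1 51
[0.1885, -0.0433, 0.0412] -4.1
[0.1886, -0.0441, 0.1952] -4.1
```

View pics/s2.png

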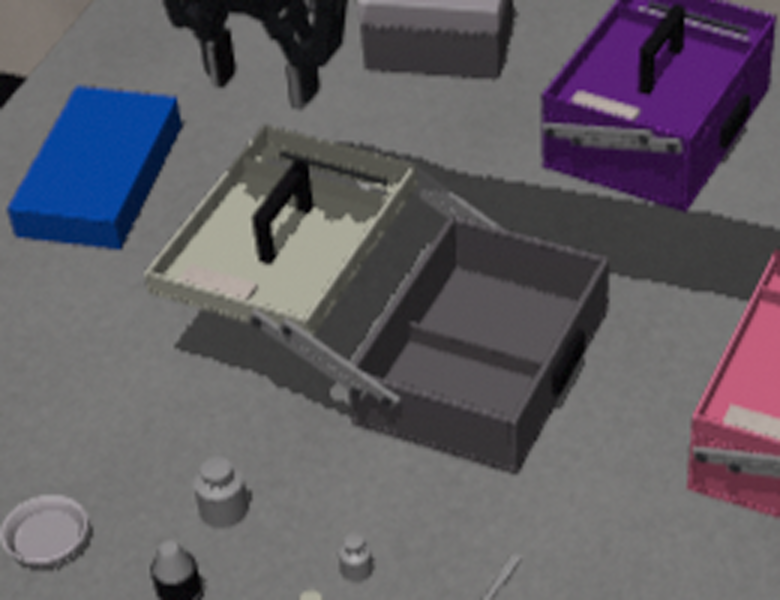

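Picture shows the tray fully over to the left/back, the grey compartment open (divider around crop (470,350)); big weight at crop (220,490). Next, the weight.

>>> {"fn": "move_arm", "kwargs": {"deltas": [[[0.3,0.19,-0.043,0.0,0],[0.3,0.19,-0.043,0.0,0],[0.3,0.19,-0.043,0.0,0],[0.3,0.19,-0.043,0.0,0],[0.3,0.19,-0.043,0.0,0],[0.3,0.19,-0.043,0.06,0],[0.3,0.19,-0.043,0.1,0],[0.3,0.19,-0.043,0.1,0],[0.3,0.19,-0.043,0.1,0],[0.3,0.19,-0.043,0.1,0]]]}}

```text
t: 7.97
position: [0.5722, -0.0761, 0.1107]
eef_rot: [[0.07, 0.998, 0.004], [0.998, -0.07, -0.001], [-0.0, 0.004, -1.0]]
ft_force: [0.1, -0.7, -0.0]
opening: 0.651
```

```bash
python3 -c "
from h import *
d((.574,-.077,.016,-4))"
```

```text
t 7.97 pos [ 0.5722 -0.0761  0.1107] F [ 0.1 -0.7 -0. ] open 0.651 q7 -24 q1 37
[-0.0007, 0.0015, 0.0947] -0.0
```

>>> {"fn": "move_arm", "kwargs": {"deltas": [[[0.3,0,0.002,0.035,0],[0.3,0,0.002,0.07,0],[0.3,0,0.002,0.095,0],[0.3,0,0.002,0.095,0],[0.3,0,0.002,0.095,0],[-1,0,0.002,0.095,0],[-1,0,0.002,0.095,0],[-1,0,0.002,0.095,0],[-1,0,0.002,0.095,0],[-1,0,0.002,0.095,0],[-1,0,0.002,0.095,0]]], "newtons": 60}}

```text
t: 8.88
position: [0.5762, -0.0764, 0.0187]
eef_rot: [[0.07, 0.997, 0.007], [0.998, -0.07, -0.002], [-0.001, 0.007, -1.0]]
ft_force: [-2.9, -0.3, 5.9]
opening: 0.378
```

```bash
python3 -c "
from h import *
p=snapshot('side');save(p,'s3',(150,200,140,110),4)
d()"
```

```text
t 8.93 pos [ 0.5763 -0.0764  0.0187] F [-2.8  0.7  6.4] open 0.378 q7 -29 q1 33
```

View pics/s3.png

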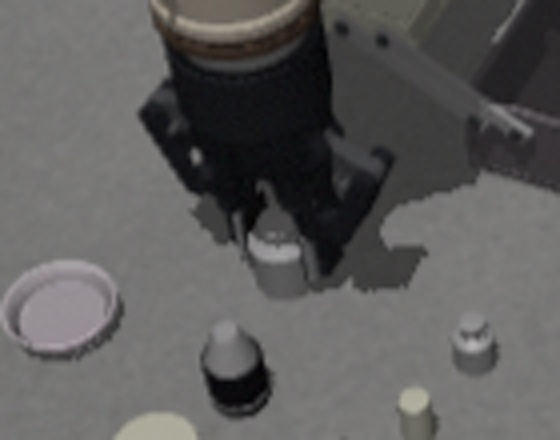

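>>> {"fn": "move_arm", "kwargs": {"deltas": [[[-1,0,0,-0.02,0],[-1,0,0,-0.06,0],[-1,0,0,-0.1,0],[-1,0,0,-0.13,0],[-1,0,0,-0.13,0],[-1,-0.02,-0.025,-0.13,0],[-1,-0.05,-0.05,-0.13,0],[-1,-0.08,-0.08,-0.13,0],[-1,-0.11,-0.105,-0.13,0],[-1,-0.145,-0.125,-0.13,0],[-1,-0.147,-0.127,-0.13,0],[-1,-0.147,-0.127,-0.13,0],[-1,-0.147,-0.127,-0.13,0]]]}}

```text
t: 10.02
position: [0.4385, -0.2145, 0.1487]
eef_rot: [[0.072, 0.997, 0.009], [0.997, -0.072, -0.003], [-0.002, 0.009, -1.0]]
ft_force: [-0.6, 0.4, -1.9]
opening: 0.377
```

```bash
python3 -c "
from h import *
d((.440,-.2144,.0245,-4))
t=snapshot('top');save(t,'t1',(310,130,110,120),5)
p=snapshot('side');q=proj(p,(.440,-.2144,.005));print(q,proj(t,(.440,-.2144,.005)),proj(t,(.447,-.259,.005)))
for l in('case_in',): print([(r['score'],atz(t,r['xy'],.005)) for r in pinpoint(t,l)[:2]],[(r['score'],atz(p,r['xy'],.005)) for r in pinpoint(p,l)[:2]])"
```

```text
t 10.02 pos [ 0.4385 -0.2145  0.1487] F [-0.6  0.4 -1.9] open 0.377 q7 -2 q1 62
[0.0005, 0.0004, 0.1242] -0.1
[306.24720605 234.42143984] [343.6721412 226.1629547] [359.68762983 223.81222844]
[] [(0.97, array([ 0.44895921, -0.25797424,  0.005     ]))]
```

View pics/t1.png

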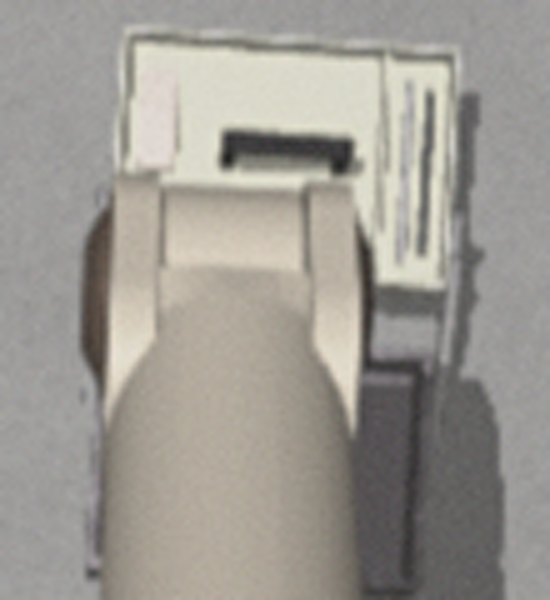

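>>> {"fn": "move_arm", "kwargs": {"deltas": [[[-1,0,0,0.035,0],[-1,0,0,0.07,0],[-1,0,0,0.1,0],[-1,0,0,0.118,0],[-1,0,0,0.122,0],[-1,0,0,0.124,0],[-1,0,0,0.125,0],[-1,0,0,0.125,0],[-1,0,0,0.125,0]]]}}

```text
t: 10.97
position: [0.4417, -0.212, 0.0241]
eef_rot: [[0.066, 0.998, 0.01], [0.998, -0.066, -0.002], [-0.001, 0.01, -1.0]]
ft_force: [0.5, 0.3, -2.8]
opening: 0.377
```

>>> {"fn": "move_arm", "kwargs": {"deltas": [[[-1,0,0,0.002,0],[-1,0,0,0.002,0],[-0.05,0,0,0.002,0],[-0.05,0,0,0.002,0],[-0.05,0,0,0.002,0],[-0.05,0,0,0.002,0],[-0.05,0,0,-0.03,0],[-0.05,0,0,-0.07,0],[0.4,0,0,-0.11,0],[0.4,0,0,-0.13,0],[0.4,0,0,-0.13,0]]]}}

```text
t: 11.88
position: [0.4438, -0.2128, 0.1587]
eef_rot: [[0.066, 0.998, 0.017], [0.998, -0.066, -0.006], [-0.005, 0.017, -1.0]]
ft_force: [0.2, 0.3, -0.1]
opening: 0.698
```

```bash
python3 -c "
from h import *
p=snapshot('side')
t=snapshot('top')
for P in(p,t): print([(round(r['score'],2),np.round(r['xy']),np.round(atz(P,r['xy'],.0225),3)) for r in pinpoint(P,'big_weight_center')[:3]],[(round(r['score'],2),np.round(atz(P,r['xy'],.022),3)) for r in pinpoint(P,'jar_center')[:3]])
d((.44,-.15,.15,-4),(.572,.076,.13,-4))"
```

```text
[(0.52, array([303., 226.]), array([ 0.449, -0.221,  0.022]))] [(0.75, array([0.564, 0.082, 0.022])), (0.74, array([ 0.461, -0.047,  0.022]))]
[(0.69, array([243., 213.]), array([0.472, 0.064, 0.022]))] [(0.64, array([0.565, 0.065, 0.022]))]
t 12.18 pos [ 0.4395 -0.2113  0.1528] F [-0.5  0.6 -0.3] open 0.7 q7 -2 q1 62
[0.0612, -0.0035, 0.0028] 0.2
[0.2953, 0.1132, 0.0238] 0.2
```

>>> {"fn": "move_arm", "kwargs": {"deltas": [[[0.55,0.04,0.01,0.0,0],[0.55,0.08,0.03,0.0,0],[0.55,0.12,0.045,0.0,0],[0.55,0.16,0.06,0.0,0],[0.55,0.2,0.075,0.0,0],[0.55,0.235,0.09,0.0,0],[0.55,0.27,0.105,0.02,0],[0.55,0.294,0.112,0.05,0],[0.55,0.294,0.112,0.05,0],[0.55,0.294,0.112,0.05,0],[0.55,0.294,0.112,0.05,0]]]}}

```text
t: 13.1
position: [0.5699, 0.0747, 0.1024]
eef_rot: [[0.065, 0.998, 0.005], [0.998, -0.065, -0.0], [-0.0, 0.005, -1.0]]
ft_force: [0.1, -0.8, -0.3]
opening: 0.769
```

```bash
python3 -c "
from h import *
p=snapshot('side');save(p,'s4',(130,200,220,150),3.6)
d((.57,.075,.016,-4))"
```

```text
t 13.15 pos [0.5706 0.0737 0.1033] F [-0.4 -0.2 -0.3] open 0.773 q7 -40 q1 23
[0.0013, -0.0013, 0.0873] 0.2
```

View pics/s4.png

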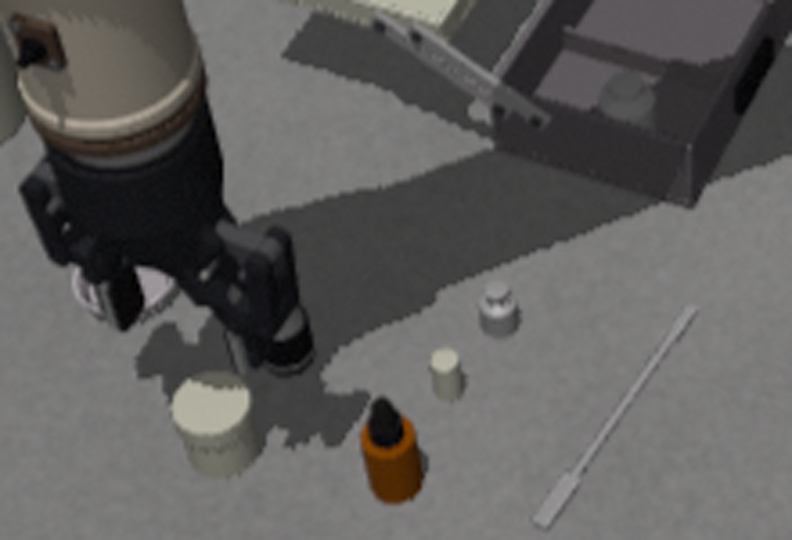

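The big weight stands upright in the near bay (crop (625,100)); the gripper straddles above the jar (crop (215,425)). Going down.

>>> {"fn": "move_arm", "kwargs": {"deltas": [[[0.55,0.001,-0.001,0.03,0],[0.55,0.001,-0.001,0.06,0],[0.55,0.001,-0.001,0.087,0],[0.55,0.001,-0.001,0.087,0],[0.55,0.001,-0.001,0.087,0],[-1,0.001,-0.001,0.087,0],[-1,0.001,-0.001,0.087,0],[-1,0.001,-0.001,0.087,0],[-1,0.001,-0.001,0.087,0],[-1,0.001,-0.001,0.087,0],[-1,0.001,-0.001,0.087,0],[-1,0.001,-0.001,0.087,0]]], "newtons": 30}}

```text
t: 14.15
position: [0.572, 0.0745, 0.0188]
eef_rot: [[0.067, 0.998, 0.01], [0.998, -0.067, -0.002], [-0.001, 0.01, -1.0]]
ft_force: [-1.1, -1.5, 7.7]
opening: 0.48
```

```bash
python3 -c "
from h import *
p=snapshot('side');save(p,'s5',(140,230,140,110),4)
d()"
```

```text
t 14.2 pos [0.572  0.0744 0.0187] F [-1.7 -1.1  7.8] open 0.478 q7 -45 q1 19
```

View pics/s5.png

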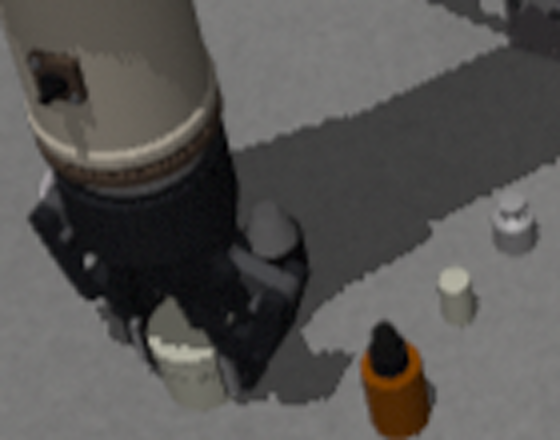

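>>> {"fn": "move_arm", "kwargs": {"deltas": [[[-1,0,0,-0.02,0],[-1,0,0,-0.06,0],[-1,0,0,-0.1,0],[-1,0,0,-0.13,0],[-1,-0.03,-0.01,-0.13,0],[-1,-0.07,-0.02,-0.13,0],[-1,-0.11,-0.032,-0.13,0],[-1,-0.15,-0.043,-0.13,0],[-1,-0.19,-0.055,-0.13,0],[-1,-0.23,-0.066,-0.13,0],[-1,-0.27,-0.078,-0.13,0],[-1,-0.31,-0.09,-0.13,0],[-1,-0.35,-0.1,-0.13,0],[-1,-0.384,-0.111,-0.13,0],[-1,-0.384,-0.111,-0.13,0],[-1,-0.384,-0.111,-0.13,0],[-1,-0.384,-0.111,-0.13,0]]]}}

```text
t: 15.62
position: [0.4345, -0.3008, 0.1487]
eef_rot: [[0.067, 0.998, 0.011], [0.998, -0.067, -0.002], [-0.001, 0.011, -1.0]]
ft_force: [-0.3, 0.8, -0.2]
opening: 0.478
```

```bash
python3 -c "
from h import *
d((.435,-.3017,.0245,-4))
p=snapshot('side')
print([(round(r['score'],2),np.round(r['xy']),np.round(atz(p,r['xy'],.0275),3)) for r in pinpoint(p,'big_weight_center')[:3]])"
```

```text
t 15.62 pos [ 0.4345 -0.3008  0.1487] F [-0.3  0.8 -0.2] open 0.478 q7 6 q1 69
[-0.0007, -0.0009, 0.1242] 0.1
[(0.48, array([309., 219.]), array([ 0.443, -0.241,  0.028])), (0.45, array([302., 227.]), array([ 0.448, -0.213,  0.027]))]
```

>>> {"fn": "move_arm", "kwargs": {"deltas": [[[-1,0,0,0.035,0],[-1,0,0,0.07,0],[-1,0,0,0.1,0],[-1,0,0,0.118,0],[-1,0,0,0.122,0],[-1,0,0,0.125,0],[-1,0,0,0.127,0],[-1,0,0,0.127,0],[-1,0,0,0.127,0]]]}}

```text
t: 16.47
position: [0.4353, -0.2966, 0.0237]
eef_rot: [[0.061, 0.998, 0.006], [0.998, -0.061, -0.001], [-0.0, 0.006, -1.0]]
ft_force: [-10.6, 7.8, 20.9]
opening: 0.484
```

>>> {"fn": "move_arm", "kwargs": {"deltas": [[[-1,0,0,-0.001,0],[-1,0,0,-0.001,0],[0.2,0,0,-0.001,0],[0.2,0,0,-0.001,0],[0.2,0,0,-0.001,0],[0.2,0,0,-0.001,0],[0.2,0,0,-0.03,0],[0.2,0,0,-0.07,0],[0.2,0,0,-0.11,0],[0.2,0,0,-0.13,0],[0.2,0,0,-0.16,0],[0.2,0,0,-0.16,0]]]}}

```text
t: 17.47
position: [0.4375, -0.2979, 0.1889]
eef_rot: [[0.061, 0.998, 0.013], [0.998, -0.061, -0.006], [-0.005, 0.013, -1.0]]
ft_force: [1.2, -0.3, 1.0]
opening: 0.601
```

```bash
python3 -c "
from h import *
p=snapshot('side');save(p,'s6',(220,120,180,140),4)
d((.6024,-.2694,.2,-4),(.6024,-.2694,.1115,-4))"
```

```text
t 17.52 pos [ 0.4362 -0.2977  0.1866] F [-1.1 -0.4 -0.2] open 0.601 q7 8 q1 70
[0.0385, 0.1642, -0.0117] 0.5
[0.0388, 0.1633, 0.0768] 0.5
```

View pics/s6.png

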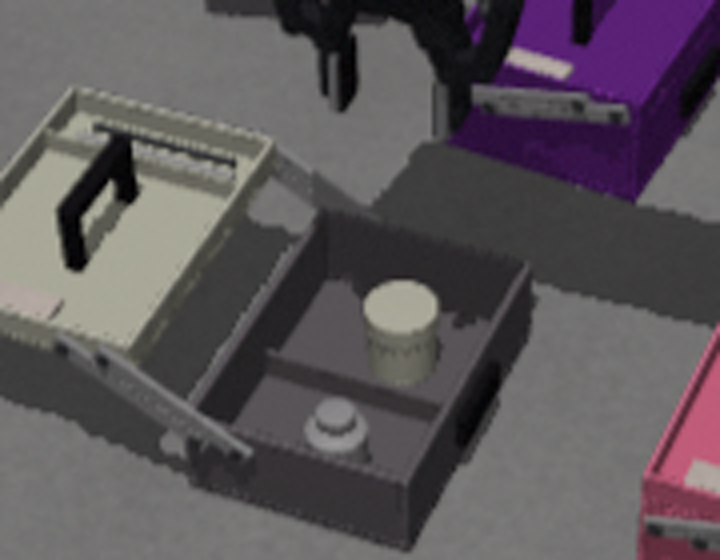

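Both stand upright, one per bay (jar crop (400,335), weight (335,430)). Now I'll fetch the tray handle back.

>>> {"fn": "move_arm", "kwargs": {"deltas": [[[0.2,0.01,0.04,-0.012,0],[0.2,0.02,0.08,-0.012,0],[0.2,0.03,0.12,-0.012,0],[0.2,0.039,0.164,-0.012,0.5],[0.2,0.039,0.164,-0.012,0.5],[0.2,0.039,0.164,-0.012,0.5],[0.2,0.039,0.164,0.02,0.5],[0.2,0.039,0.164,0.05,0.5],[0.2,0.039,0.164,0.076,0.5],[0.2,0.039,0.164,0.076,0.5],[0.2,0.039,0.164,0.076,0.5],[-1,0.039,0.164,0.076,0.5],[-1,0.039,0.164,0.076,0.5],[-1,0.039,0.164,0.076,0.5],[-1,0.039,0.164,0.076,0.5],[-1,0.039,0.164,0.076,0.5],[-1,0.039,0.164,0.076,0.5],[-1,0.039,0.164,0.076,0.5]]], "newtons": 30}}

```text
t: 19.02
position: [0.6024, -0.2697, 0.1144]
eef_rot: [[0.07, 0.997, 0.01], [0.998, -0.07, -0.007], [-0.006, 0.01, -1.0]]
ft_force: [-5.3, 0.6, 7.6]
opening: 0.133
```

```bash
python3 -c "
from h import *
d()
R=np.array(arm.observe()['eef_rot']);c=np.radians(-3.8);ex=np.array([np.cos(c),np.sin(c),0])
f=lambda q:ex*.085*(np.cos(.26)-np.cos(.26+q))+np.array([0,0,.085*(np.sin(.26+q)-np.sin(.26))])
for q in list(np.linspace(2.22,0,16))+[-.05]: print(np.round(R.T@(f(q)-f(2.36)),3).tolist())
"
```

```text
t 19.02 pos [ 0.6024 -0.2697  0.1144] F [-5.3  0.6  7.6] open 0.133 q7 -6 q1 50
[-0.0, -0.007, -0.01]
[-0.0, -0.015, -0.019]
[-0.0, -0.025, -0.027]
[-0.0, -0.035, -0.034]
[-0.0, -0.047, -0.039]
[-0.0, -0.059, -0.042]
[-0.001, -0.071, -0.043]
[-0.001, -0.084, -0.043]
[-0.001, -0.096, -0.04]
[-0.001, -0.108, -0.036]
[-0.001, -0.119, -0.03]
[-0.001, -0.129, -0.023]
[-0.001, -0.138, -0.014]
[-0.001, -0.146, -0.004]
[-0.001, -0.152, 0.007]
[-0.0, -0.156, 0.019]
[-0.0, -0.157, 0.023]
```

>>> {"fn": "move_arm", "kwargs": {"deltas": [[[-1,0,-0.007,-0.01,0],[-1,0,-0.015,-0.019,0],[-1,0,-0.025,-0.027,0],[-1,0,-0.035,-0.034,0],[-1,0,-0.047,-0.039,0],[-1,0,-0.059,-0.042,0],[-1,0,-0.071,-0.043,0],[-1,0,-0.084,-0.043,0],[-1,0,-0.096,-0.04,0],[-1,0,-0.108,-0.036,0],[-1,0,-0.119,-0.03,0],[-1,0,-0.129,-0.023,0],[-1,0,-0.138,-0.014,0],[-1,0,-0.146,-0.004,0],[-1,0,-0.152,0.007,0],[-1,0,-0.156,0.019,0],[-1,0,-0.157,0.023,0],[-1,0,-0.157,0.023,0],[-1,0,-0.157,0.024,0],[-1,0,-0.157,0.024,0]]]}}

```text
t: 20.68
position: [0.4468, -0.2603, 0.0931]
eef_rot: [[0.071, 0.997, 0.011], [0.997, -0.071, -0.012], [-0.011, 0.012, -1.0]]
ft_force: [-9.2, 0.2, 33.3]
opening: 0.131
```

```bash
python3 -c "
from h import *
d()"
```

```text
t 20.68 pos [ 0.4468 -0.2603  0.0931] F [-9.2  0.2 33.3] open 0.131 q7 -4 q1 62
```

>>> {"fn": "move_arm", "kwargs": {"deltas": [[[-0.2,0,0,0,0],[-0.2,0,0,0,0],[-0.2,0,0,0,0],[-0.2,0,0,0,0],[-0.2,0,0,-0.03,0],[-0.2,0,0,-0.07,0],[0.2,0,0,-0.1,0],[0.2,0,0,-0.1,0],[0.2,0,0,-0.1,0]]]}}

```text
t: 21.43
position: [0.4465, -0.2596, 0.1944]
eef_rot: [[0.071, 0.997, 0.013], [0.997, -0.071, -0.014], [-0.013, 0.014, -1.0]]
ft_force: [-0.4, 0.4, -0.8]
opening: 0.6
```

```bash
python3 -c "
from h import *
p=snapshot('side');save(p,'s7',(140,150,260,200),3)
t=snapshot('top')
for P in(p,t):
  for l,z in [('objective_center',.026),('dropper_center',.037),('kit_tray_in',.003),('case_handle',.097)]:
    print(l,[(round(r['score'],2),np.round(atz(P,r['xy'],z)[:2],3).tolist()) for r in pinpoint(P,l)[:3]])
d((.566,.009,.12,-4),(.566,.009,.016,-4))"
```

```text
objective_center [(0.59, [0.559, 0.006])]
dropper_center [(0.74, [0.471, 0.06])]
kit_tray_in [(0.7, [0.447, 0.261])]
case_handle [(0.86, [0.407, -0.572]), (0.75, [0.442, -0.26]), (0.62, [0.197, -0.27])]
objective_center [(0.47, [0.564, 0.011]), (0.17, [0.477, 0.064])]
dropper_center [(0.54, [0.469, 0.069])]
kit_tray_in [(0.78, [0.451, 0.267])]
case_handle [(0.91, [0.448, -0.253]), (0.7, [0.406, -0.564])]
t 21.93 pos [ 0.4456 -0.2588  0.1926] F [-0.3  0.1 -0.1] open 0.598 q7 3 q1 68
[0.2763, 0.1005, 0.0707] -0.0
[0.2774, 0.0994, 0.1747] -0.0
```

View pics/s7.png

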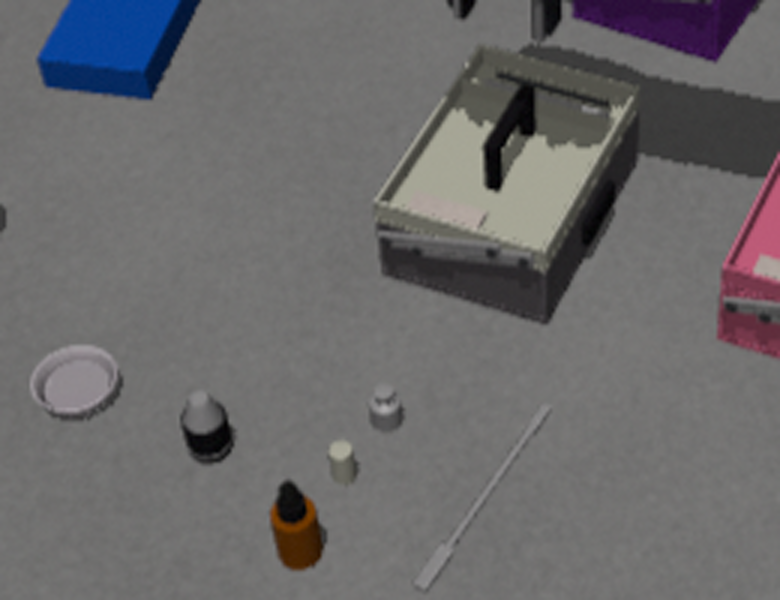

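Tray fully down (crop (510,160)). Now the objective (crop (207,428)).

>>> {"fn": "move_arm", "kwargs": {"deltas": [[[0.2,0.04,0.014,0.0,0],[0.2,0.08,0.028,0.0,0],[0.2,0.12,0.042,0.0,0],[0.2,0.16,0.056,0.0,0],[0.2,0.2,0.07,0.02,0],[0.2,0.24,0.085,0.04,0],[0.2,0.276,0.1,0.07,0],[0.2,0.276,0.1,0.07,0],[0.2,0.276,0.1,0.07,0],[0.2,0.276,0.1,0.07,0]]]}}

```text
t: 22.77
position: [0.5649, 0.0103, 0.1197]
eef_rot: [[0.067, 0.998, 0.008], [0.998, -0.067, -0.011], [-0.01, 0.009, -1.0]]
ft_force: [0.0, -0.4, -0.9]
opening: 0.599
```

```bash
python3 -c "
from h import *
d((.566,.009,.014,-4))"
```

```text
t 22.77 pos [0.5649 0.0103 0.1197] F [ 0.  -0.4 -0.9] open 0.599 q7 -34 q1 31
[-0.0002, 0.0003, 0.1057] 0.2
```

>>> {"fn": "move_arm", "kwargs": {"deltas": [[[0.2,0,0,0.035,0],[0.2,0,0,0.07,0],[0.2,0,0,0.1,0],[0.2,0,0,0.106,0],[0.2,0,0,0.106,0],[0.2,0,0,0.106,0],[-1,0,0,0.106,0],[-1,0,0,0.106,0],[-1,0,0,0.106,0],[-1,0,0,0.106,0],[-1,0,0,0.106,0],[-1,0,0,0.106,0],[-1,0,0,0.106,0]]], "newtons": 40}}

```text
t: 23.85
position: [0.5673, 0.009, 0.0162]
eef_rot: [[0.067, 0.998, 0.011], [0.998, -0.067, -0.011], [-0.011, 0.012, -1.0]]
ft_force: [-1.6, -1.1, 7.1]
opening: 0.339
```

```bash
python3 -c "
from h import *
p=snapshot('side');save(p,'s8',(140,220,140,110),4)
a=np.radians(12);c=np.array([.452,.261])
for s in(-1,1):
  w=c+s*.043*np.array([-np.sin(a),np.cos(a)]); print(w); d((*w,.15,12),(*w,.03,12))"
```

```text
[0.4609402  0.21893965]
t 23.9 pos [0.5673 0.009  0.0162] F [-0.8 -0.4  6.4] open 0.337 q7 -41 q1 26
[0.2009, -0.1186, -0.1374] -15.9
[0.2021, -0.1201, -0.0174] -15.9
[0.4430598  0.30306035]
t 23.9 pos [0.5673 0.009  0.0162] F [-0.8 -0.4  6.4] open 0.337 q7 -41 q1 26
[0.2836, -0.1421, -0.1385] -15.9
[0.2849, -0.1436, -0.0186] -15.9
```

View pics/s8.png

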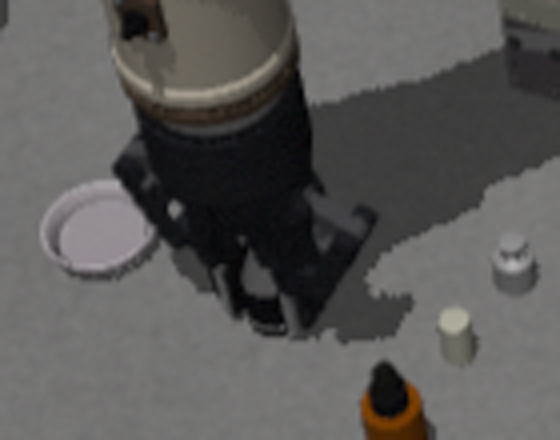

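>>> {"fn": "move_arm", "kwargs": {"deltas": [[[-1,0,0,-0.02,0],[-1,0,0,-0.06,0],[-1,0,0,-0.1,0],[-1,0,0,-0.13,0],[-1,0.035,-0.016,-0.138,0],[-1,0.07,-0.034,-0.138,-5],[-1,0.105,-0.05,-0.138,-10],[-1,0.14,-0.068,-0.138,-16],[-1,0.175,-0.086,-0.138,-16],[-1,0.21,-0.104,-0.138,-16],[-1,0.245,-0.122,-0.138,-16],[-1,0.284,-0.142,-0.138,-16],[-1,0.284,-0.142,-0.138,-16],[-1,0.284,-0.142,-0.138,-16],[-1,0.284,-0.142,-0.138,-16]]]}}

```text
t: 25.15
position: [0.4432, 0.3038, 0.1503]
eef_rot: [[-0.212, 0.977, 0.013], [0.977, 0.212, -0.012], [-0.014, 0.01, -1.0]]
ft_force: [-0.3, -1.4, -1.4]
opening: 0.335
```

```bash
python3 -c "
from h import *
d((.443,.303,.0195,12))"
```

```text
t 25.15 pos [0.4432 0.3038 0.1503] F [-0.3 -1.4 -1.4] open 0.335 q7 -53 q1 3
[0.0011, -0.0017, 0.1308] 0.2
```

>>> {"fn": "move_arm", "kwargs": {"deltas": [[[-1,0,0,0.035,0],[-1,0,0,0.07,0],[-1,0,0,0.1,0],[-1,0,0,0.12,0],[-1,0,0,0.127,0],[-1,0,0,0.13,0],[-1,0,0,0.132,0],[-1,0,0,0.132,0],[-1,0,0,0.132,0]]]}}

```text
t: 25.9
position: [0.4464, 0.3026, 0.02]
eef_rot: [[-0.211, 0.977, 0.016], [0.977, 0.211, -0.01], [-0.013, 0.013, -1.0]]
ft_force: [0.1, 0.1, -0.5]
opening: 0.339
```

>>> {"fn": "move_arm", "kwargs": {"deltas": [[[-1,0,0,0.002,0],[-1,0,0,0.002,0],[0.0,0,0,0.001,0],[0.0,0,0,0.001,0],[0.0,0,0,0.001,0],[0.0,0,0,0.001,0],[0.0,0,0,-0.03,0],[0.0,0,0,-0.07,0],[0.0,0,0,-0.11,0],[0.0,0,0,-0.13,0],[0.0,0,0,-0.14,0]]]}}

```text
t: 26.82
position: [0.4454, 0.3056, 0.1633]
eef_rot: [[-0.211, 0.977, 0.02], [0.977, 0.211, -0.008], [-0.012, 0.018, -1.0]]
ft_force: [1.8, 0.3, 0.2]
opening: 0.503
```

```bash
python3 -c "
from h import *
p=snapshot('side');t=snapshot('top');save(p,'s9',(130,280,180,200),3)
for P in(p,t):
  for l,z in [('objective_center',.029),('dropper_center',.037),('kit_tray_in',.003)]:
    print(l,[(round(r['score'],2),np.round(atz(P,r['xy'],z)[:2],3).tolist()) for r in pinpoint(P,l)[:3]])
d((.473,.064,.16,12),(.473,.064,.02,12))"
```

```text
objective_center [(0.82, [0.442, 0.302])]
dropper_center [(0.63, [0.473, 0.061])]
kit_tray_in [(0.94, [0.455, 0.261])]
objective_center []
dropper_center [(0.59, [0.472, 0.063])]
kit_tray_in [(0.76, [0.449, 0.265])]
t 27.22 pos [0.4434 0.3035 0.1583] F [-0.5 -0.6  0.3] open 0.499 q7 -52 q1 4
[-0.2403, -0.0216, 0.0015] 0.2
[-0.2384, -0.0231, 0.1414] 0.2
```

View pics/s9.png

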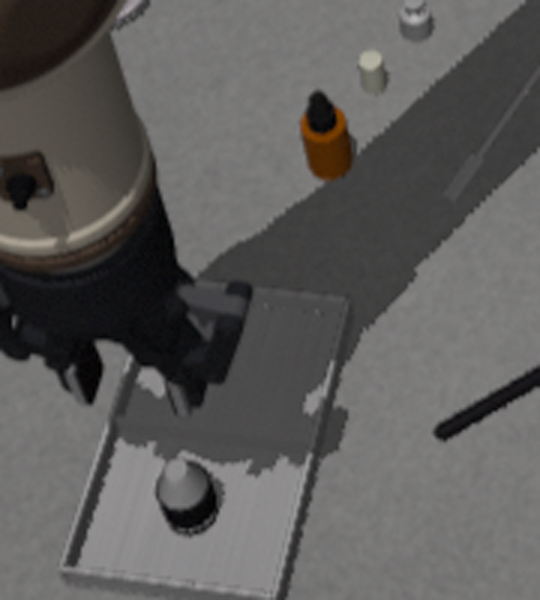

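Objective stands upright in the far half (crop (187,497)). Next, the dropper bottle (crop (325,145)).

>>> {"fn": "move_arm", "kwargs": {"deltas": [[[0.2,-0.04,-0.004,0,0],[0.2,-0.08,-0.008,0,0],[0.2,-0.12,-0.011,0,0],[0.2,-0.16,-0.014,0,0],[0.2,-0.2,-0.018,0,0],[0.2,-0.24,-0.021,0,0],[0.2,-0.24,-0.021,0,0],[0.2,-0.24,-0.021,0.02,0],[0.2,-0.24,-0.021,0.02,0],[0.2,-0.24,-0.021,0.02,0]]]}}

```text
t: 28.05
position: [0.4725, 0.0645, 0.1404]
eef_rot: [[-0.212, 0.977, 0.01], [0.977, 0.212, -0.011], [-0.013, 0.007, -1.0]]
ft_force: [-0.3, 0.0, -0.0]
opening: 0.599
```

```bash
python3 -c "
from h import *
d((.474,.064,.02,12))"
```

```text
t 28.05 pos [0.4725 0.0645 0.1404] F [-0.3  0.  -0. ] open 0.599 q7 -26 q1 34
[0.0008, 0.0005, 0.1204] 0.2
```

>>> {"fn": "move_arm", "kwargs": {"deltas": [[[0.2,0,0,0.03,0],[0.2,0,0,0.06,0],[0.2,0,0,0.09,0],[0.2,0,0,0.12,0],[0.2,0,0,0.121,0],[0.2,0,0,0.121,0],[0.2,0,0,0.121,0],[-1,0,0,0.121,0],[-1,0,0,0.121,0],[-1,0,0,0.121,0],[-1,0,0,0.121,0],[-1,0,0,0.121,0],[-1,0,0,0.121,0],[-1,0,0,0.121,0]]], "newtons": 30}}

```text
t: 29.22
position: [0.475, 0.0634, 0.0213]
eef_rot: [[-0.212, 0.977, 0.013], [0.977, 0.212, -0.011], [-0.013, 0.01, -1.0]]
ft_force: [-1.2, 1.6, 6.0]
opening: 0.328
```

```bash
python3 -c "
from h import *
d((.461,.219,.16,12))"
```

```text
t 29.22 pos [0.475  0.0634 0.0213] F [-1.2  1.6  6. ] open 0.328 q7 -38 q1 24
[0.1531, 0.0206, -0.1405] 0.2
```

>>> {"fn": "move_arm", "kwargs": {"deltas": [[[-1,0,0,-0.02,0],[-1,0,0,-0.06,0],[-1,0,0,-0.1,0],[-1,0.02,0.002,-0.11,0],[-1,0.055,0.007,-0.11,0],[-1,0.09,0.012,-0.11,0],[-1,0.125,0.017,-0.11,0],[-1,0.153,0.02,-0.11,0],[-1,0.153,0.02,-0.11,0],[-1,0.153,0.02,-0.11,0],[-1,0.153,0.02,-0.11,0]]]}}

```text
t: 30.13
position: [0.4609, 0.2178, 0.13]
eef_rot: [[-0.212, 0.977, 0.014], [0.977, 0.212, -0.012], [-0.014, 0.011, -1.0]]
ft_force: [0.7, -0.7, -1.1]
opening: 0.328
```

```bash
python3 -c "
from h import *
d((.461,.219,.0243,12))"
```

```text
t 30.13 pos [0.4609 0.2178 0.13  ] F [ 0.7 -0.7 -1.1] open 0.328 q7 -45 q1 13
[0.0027, -0.0009, 0.1057] 0.2
```

>>> {"fn": "move_arm", "kwargs": {"deltas": [[[-1,0.002,0,0.035,0],[-1,0.002,0,0.07,0],[-1,0.002,0,0.095,0],[-1,0.002,0,0.102,0],[-1,0.002,0,0.105,0],[-1,0.002,0,0.107,0],[-1,0.002,0,0.107,0],[-1,0.002,0,0.107,0]]]}}

```text
t: 30.8
position: [0.4631, 0.2177, 0.0245]
eef_rot: [[-0.21, 0.978, 0.016], [0.978, 0.21, -0.012], [-0.015, 0.013, -1.0]]
ft_force: [0.3, 0.0, -0.5]
opening: 0.33
```

>>> {"fn": "move_arm", "kwargs": {"deltas": [[[-1,0,0,0.002,0],[-1,0,0,0.002,0],[0.1,0,0,0.001,0],[0.1,0,0,0.001,0],[0.1,0,0,0.001,0],[0.1,0,0,0.001,0],[0.1,0,0,-0.03,0],[0.1,0,0,-0.07,0],[0.1,0,0,-0.11,0],[0.1,0,0,-0.15,0],[0.1,0,0,-0.19,0],[0.1,-0.04,0,-0.19,0],[0.1,-0.08,0,-0.19,0],[0.1,-0.12,0,-0.19,0],[0.1,-0.16,0,-0.19,0],[0.1,-0.2,0,-0.19,0],[0.1,-0.2,0,-0.19,0],[0.1,-0.2,0,-0.19,0]]]}}

```text
t: 32.3
position: [0.5025, 0.021, 0.2171]
eef_rot: [[-0.203, 0.979, 0.015], [0.979, 0.204, -0.013], [-0.015, 0.012, -1.0]]
ft_force: [0.9, 1.2, -0.1]
opening: 0.55
```

```bash
python3 -c "
from h import *
p=snapshot('side');t=snapshot('top');save(p,'s10')
for P in(p,t):
  for l,z in [('objective_center',.029),('dropper_center',.040),('kit_tray_in',.003),('case_handle',.097),('small_weight_center',.016)]:
    print(l,[(round(r['score'],2),np.round(atz(P,r['xy'],z)[:2],3).tolist()) for r in pinpoint(P,l)[:3]])
d()"
```

```text
objective_center [(0.79, [0.449, 0.302])]
dropper_center [(0.57, [0.463, 0.217])]
kit_tray_in [(0.87, [0.447, 0.256])]
case_handle [(0.89, [0.448, -0.262]), (0.88, [0.4, -0.57]), (0.73, [0.199, -0.271])]
small_weight_center [(0.69, [0.463, -0.048]), (0.25, [0.452, 0.299])]
objective_center [(0.6, [0.457, 0.298])]
dropper_center [(0.42, [0.467, 0.223])]
kit_tray_in [(0.79, [0.457, 0.26])]
case_handle [(0.9, [0.404, -0.571]), (0.78, [0.448, -0.254]), (0.57, [0.207, -0.271])]
small_weight_center [(0.38, [0.466, -0.058])]
t 32.9 pos [0.5021 0.0248 0.2175] F [-0.6  1.  -0.5] open 0.55 q7 -15 q1 42
```

View pics/s10.png

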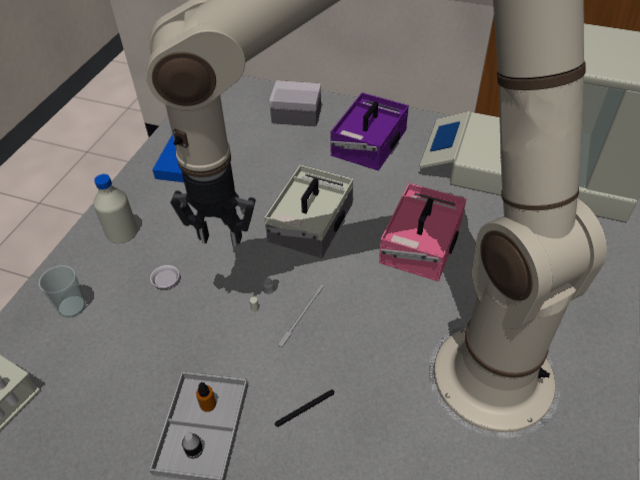

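The final view shows the dropper (205,397) and objective (192,444) upright in separate halves, the case closed at (310,210), and the small weight still at (268,285). The gripper is clear.

```bash
python3 -c "
from workcell import arm
print(arm.job_done())"
```

```text
the job is handed in; nothing more can be done
None
```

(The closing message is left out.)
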